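# Pack the good castings into the transit chest and clamp it shut

### The job

Pack the good castings for dispatch: flip the hasp off its staple and swing it right back to its stop, raise the chest's lid until it stands up past upright on its own, and stand every plain grey casting upright on the foam inside. Then close the lid fully, fold the hasp back down over the staple, and last throw the red cam lever over its high point until it snaps shut. Leave the red-banded reject casting and the brass ring gauge where they are, and leave the cam lever open while the lid is up.

Things in the scene. Friction and masses are not known exactly. Their poses are not given: they have to be found in the camera images.
- chest: teal steel chest fixed to the table, 190 (x) x 380 (y) x 90 mm high without lid, walls 6 mm; black foam floor, top 12 mm above the table, 178 x 368 mm. Origin: centre of underside, z up, front (hasp, lever) to its own -x. All hinge axes run along its y.
- lid (a joint): angle of the lid (12 mm plate, 0.5 kg, staple on top), hinged at the back top edge, axis at x=+95, z=90 mm in the chest's frame: 0 shut, grows as the front edge goes up and back, stop at 1.8. Stiff hinge: it stays at any angle; about 6 N at the knob lifts it.
- lid_knob (a point): centre of the black disc knob, 24 mm across and 18 mm wide along the hinge axis, on a short 10 mm wide tongue at the lid's front edge, 28 mm out from the edge; the knob to lift the lid by. In the chest's frame when shut: (-123, 100, 96) mm; it circles the lid's hinge axis at radius 218 mm.
- hasp (a joint): angle of the hasp (slotted steel strap 34 x 66 mm), axis at x=-103, z=104 mm in the chest's frame, at y=0: 0 flat on the lid with the staple through its slot, grows as its free end is lifted and swung to the chest's front, stop at 2.3, leaning out. Loose hinge: falls either side by its own weight (balances near 1.2).
- hasp_knob (a point): centre of the yellow disc knob, 24 mm across and 18 mm wide along the hinge axis, standing on the free end of the hasp; from the hasp's hinge it lies 60 mm along the strap and 26 mm above it. In the chest's frame at angle 0: (-43, 0, 130) mm.
- cam_lever (a joint): cam lever, axis at x=-108, z=132 mm in the chest's frame, y=-115: open at 0 to 0.3 (at 0 its arm points up and out to the front, 130 deg from chest +x), grows as it swings up and over to the back; high point at 1.5, then its spring snaps it to the shut stop at 2.2, arm level above the lid. Spring: up to 0.5 N m (7 N at the knob).
- lever_knob (a point): centre of the red disc knob, 24 mm across and 18 mm wide along the hinge axis, at the end of the cam lever, 72 mm from its axis.
- casting1: grey aluminium pump-housing casting, 0.38 kg, upright: foot flange 60 mm across, 9 thick; round neck 42 mm across up to 52 mm, dark bore on top; outlet stub (22 mm) along its +x at height 23, ending in a plate 32 wide, face 34 mm from the axis: grip the neck across y. Origin: centre of underside, z up. To be packed, if present.
- casting2: grey aluminium pump-housing casting, 0.38 kg, upright: foot flange 60 mm across, 9 thick; round neck 42 mm across up to 52 mm, dark bore on top; outlet stub (22 mm) along its +x at height 23, ending in a plate 32 wide, face 34 mm from the axis: grip the neck across y. Origin: centre of underside, z up. To be packed, if present.
- casting3: grey aluminium pump-housing casting, 0.38 kg, upright: foot flange 60 mm across, 9 thick; round neck 42 mm across up to 52 mm, dark bore on top; outlet stub (22 mm) along its +x at height 23, ending in a plate 32 wide, face 34 mm from the axis: grip the neck across y. Origin: centre of underside, z up. To be packed, if present.
- casting4: grey aluminium pump-housing casting, 0.38 kg, upright: foot flange 60 mm across, 9 thick; round neck 42 mm across up to 52 mm, dark bore on top; outlet stub (22 mm) along its +x at height 23, ending in a plate 32 wide, face 34 mm from the axis: grip the neck across y. Origin: centre of underside, z up. To be packed, if present.
- reject: a casting of the same shape and size with a bright red band round the top of its neck: a reject, to be left where it is. Origin: centre of the underside.
- ring_gauge: loose brass ring gauge, 64 mm across, 16 mm high, lying flat among the castings; to be left. Origin: centre of the underside.
There are look-alikes about, which are no part of the job. What is shaped like the casting3 but turquoise is not meant. Leave any brown or green look-alike of the casting4 alone.

How it is judged:
On the way, in this order (a step that is already met when the one before it is completed fails the run):
1. the hasp is off its staple and swung back (beyond 2.0 rad), the lid still shut (value of joint hasp above 2 rad and value of joint lid below 0.1 rad), for 0.2 s.
2. the lid is raised beyond 1.5 rad (value of joint lid above 1.5 rad), for 0.2 s.
3. every casting present stands upright on the foam in the chest (x of casting1 in the frame of chest between -0.085 and 0.085 m and y of casting1 in the frame of chest between -0.18 and 0.18 m and z of each of casting1, casting2, casting3, casting4 in the frame of chest below 0.02 m and angle between each of casting1, casting2, casting3, casting4's own z axis and vertical below 0.25 rad and x of casting2 in the frame of chest between -0.085 and 0.085 m and y of casting2 in the frame of chest between -0.18 and 0.18 m and x of casting3 in the frame of chest between -0.085 and 0.085 m and y of casting3 in the frame of chest between -0.18 and 0.18 m and x of casting4 in the frame of chest between -0.085 and 0.085 m and y of casting4 in the frame of chest between -0.18 and 0.18 m), for 0.2 s.
4. the lid is shut (within 0.05 rad), the hasp still back (value of joint lid below 0.05 rad and value of joint hasp above 1.8 rad), for 0.2 s.
5. the hasp lies over the staple (within 0.1 rad) (value of joint hasp below 0.1 rad and value of joint lid below 0.05 rad), for 0.2 s.
6. the cam lever is snapped shut (beyond 2.05 rad) (value of joint cam_lever above 2.05 rad), for 0.2 s.
At the end, for the whole second after the job is handed in: every casting present is at rest inside the chest, its origin within the walls and less than 20 mm above the table, upright within 0.25 rad; lid within 0.05 rad of shut, hasp within 0.1 rad of flat on the lid, cam lever beyond 2.05 rad; reject and ring gauge within 60 mm of where they began (all of step 3 and all of step 5 and value of joint cam_lever above 2.05 rad and distance of each of reject, ring_gauge from where it was at the start of the episode below 0.06 m and linear speed of each of casting1, casting2, casting3, casting4 below 0.02 m/s); the robot touches nothing.
It fails at once if the lid is raised while the hasp is not swung back (value of joint lid above 0.15 rad and value of joint hasp below 1.6 rad).
It fails at once if the cam lever is thrown while the lid is up (value of joint lid above 0.15 rad and value of joint cam_lever above 1.5 rad).
It fails at once if the reject is put in the chest or carried off (distance of reject from where it was at the start of the episode above 0.1 m).
Of casting1, casting2, casting3, casting4 only 2 to 4 are there at a start; the rules pass over those that are not, and their reading is None.
At some moment in a run one of casting1, casting2, casting3, casting4 may be knocked a few centimetres aside while the robot is not near it.
It also fails if it takes over 210 s, if anything falls off the work surface, if the arm or the gripper's body presses on something with over 40 N, if the wrist force passes 120 N, or if a joint passes its speed limit or range.

### The arm

A 7-joint arm with a two-finger parallel gripper is mounted at the origin on the work surface. World frame = base frame: x ahead of the robot, y to its left, z up, the work surface at z = 0. Lengths are in m, angles in rad, forces in N, time in s.
With the tool pointing down it reaches from about 0.425 to 0.925 m from the base axis. Payload 6.8 kg.
Tool frame: the origin (TCP) lies at the very end of the fingers, on their centre line; the grasp point (between the pads) lies 19 mm behind it; z points along the fingers, y is the line along which they close (so a half turn about z gives the same grasp; the last joint's range is limited). The gripper opens to 85 mm and grips with 20 to 120 N. Pads are 22 mm wide; open, the fingers measure 114 mm over their backs; the gripper's body (76 mm by 85 mm) begins 54 mm behind the grasp point. The pads swing forward as they close: fully open they stand 13 mm farther back than shut.
Start: joints at [-1.25, 0.477, 0.022, 1.555, -0.011, 1.109, -0.083], TCP at [0.281, 0.614, 0.231] pointing down, gripper open.
Joint ranges: [-2.96, 2.96], [-0.34, 2.1], [-1.41, 1.46], [0.24, 2.44], [-1.37, 4.51], [0.17, 1.92], [-2.96, 2.96]. Speed limits (rad/s): [2.39, 2.39, 3.14, 3.14, 3.14, 3.14, 3.14].

### API

Orientations are given as a unit quaternion [x, y, z, w].
In Python, from bench import bot, claw, optics, telemetry gives the robot as it stands. Calls block until the motion is done:
- bot.move_pose(position, orientation): joint-space move of the TCP to a pose.
- bot.move_l(position, ori=None, rate=0.15): straight line of the TCP; ori=None keeps the orientation; rate is the mean speed in m/s.
- bot.move_j(angles): joint-space move.
- claw.command_gripper(opening, strength=None): opening from 0.0 (shut) to 1.0 (fully open); strength is the grip in N (None keeps the last); returns when the fingers have stopped.
- bot.hold(seconds).
- bot.ik(position, orientation): joint angles nearest the present ones, or None.
- optics.grab_frame(name): name is "scene" or "top" or "wrist"; returns a dict with "image" (384x512x3 uint8, red, green, blue), "mtx" (3x3 intrinsics, pixels), "origin" and "rotation" of the camera in the world. Camera axes: x right, y down, z forward; pixel columns grow to the right and rows downward; lengths in m; the calibration is good to about 2 mm. A picture is of the moment at which its call begins. There is no depth.
A pose or a line that the arm cannot do raises bot.Unreachable and nothing moves.
- bot.hand_in(): hands the job in; it is judged then, once.
Readings, each from a call of its own:
- telemetry.current_t(): time.
- telemetry.current_q(): joint angles.
- telemetry.current_qd(): joint speeds.
- telemetry.current_effort(): joint torques, N m.
- telemetry.current_tcp_pos(): TCP position.
- telemetry.current_tool_rot(): TCP orientation.
- telemetry.current_contact_force(): force on the tool from outside, world axes, zero at the start.
- telemetry.current_ft_torque(): the same for the moment, N m.
- telemetry.current_grip_width(): opening from 0.0 (shut) to 1.0 (fully open).
- telemetry.current_gripper_force(): force on a finger pad.
Only numpy, scipy, OpenCV 4.12 (cv2) and the standard library are available. Lean on these libraries where they do the work, as an engineer would, in place of code of your own. Each camera call takes 0.05 s, during which the arm holds its last target. There are 200 camera calls.

## Working session

There is one attempt and no reset: what is moved stays moved. The work goes in short steps, each a Python script; the robot and the scene stay as the last script left them, time stands still between calls to the robot, and variables do not carry over. Pictures are saved under pics/ and viewed, at most 14 in all, crops included, and the job is handed in when it is done.

```bash
ls; mkdir -p pics
python3 - <<'E'
from bench import bot, claw, optics, telemetry
import cv2, numpy as np
ims=[]
for n in ["scene","top"]:
    f=optics.grab_frame(n); cv2.imwrite(f"pics/{n}0.png",f["image"][:,:,::-1])
    np.savez(f"pics/{n}0.npz",**f)
    print(n,f["mtx"].tolist(),np.round(f["origin"],3),np.round(f["rotation"],3).tolist())
print(telemetry.current_t(), telemetry.current_tool_rot())
E
```

```text
pics
scene [[363.6964817480775, 0.0, 248.35887296206903], [0.0, 363.6964817480775, 190.43480602493182], [0.0, 0.0, 1.0]] [1.002 0.217 0.791] [0.578, 0.755, -0.245, -0.189]
top [[376.9605725496403, 0.0, 251.36104244334194], [0.0, 376.9605725496403, 191.99008600338553], [0.0, 0.0, 1.0]] [0.463 0.085 1.037] [0.71, -0.704, 0.028, -0.027]
0.1 [ 2.12763426e-01  9.77103380e-01 -8.33901136e-04 -1.17128296e-04]
```

View pics/scene0.png

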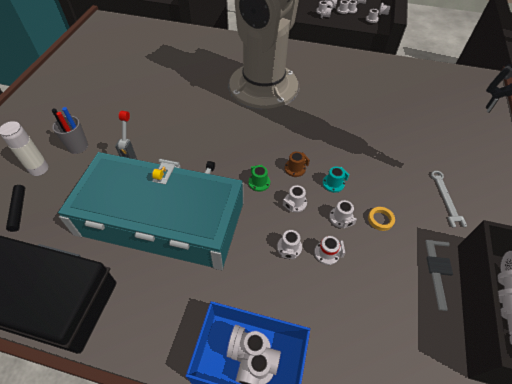

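View pics/top0.png

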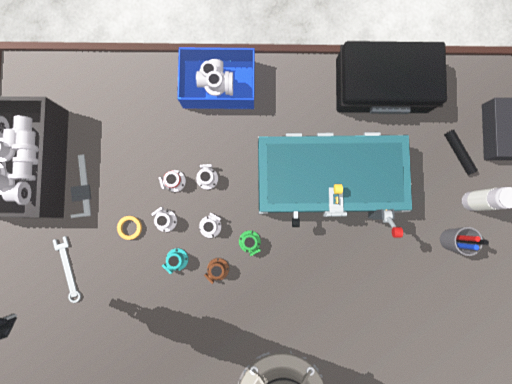

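The top view shows the chest (258–411, 135–213) with its hasp side facing the robot. The yellow knob is at (338,188), the red one at (397,232) and the black one at (296,220). The plain castings are at about (207,178), (165,220) and (210,227), the reject at (174,181) and the ring at (129,228). The large pieces in the blue tray are clutter.

```bash
cat > h.py <<'E'
from bench import bot, claw, optics, telemetry
import cv2, numpy as np
from scipy.spatial.transform import Rotation as R
def grab(n,save=None):
    f=optics.grab_frame(n)
    if save: cv2.imwrite(f"pics/{save}.png",f["image"][:,:,::-1])
    return f
def rot(f):
    r=np.asarray(f["rotation"]); return R.from_quat(r).as_matrix() if r.shape==(4,) else r
def ray(f,uv):
    uv=np.atleast_2d(uv).astype(float)
    d=np.c_[uv,np.ones(len(uv))]@np.linalg.inv(f["mtx"]).T@rot(f).T
    return np.asarray(f["origin"]),d/np.linalg.norm(d,axis=1,keepdims=True)
def onplane(f,uv,z):
    o,d=ray(f,uv); return o+d*((z-o[2])/d[:,2])[:,None]
def tri(fa,a,fb,b):
    A=np.zeros((3,3));y=np.zeros(3)
    for f,u in((fa,a),(fb,b)):
        o,d=ray(f,u);P=np.eye(3)-np.outer(d[0],d[0]);A+=P;y+=P@o
    return np.linalg.solve(A,y)
def hsv(f): return cv2.cvtColor(np.ascontiguousarray(f["image"]),cv2.COLOR_RGB2HSV)
def blobs(m,lo=15,hi=1e9):
    n,l,s,c=cv2.connectedComponentsWithStats(m.astype(np.uint8))
    return [(int(s[i,4]),np.round(c[i],1).tolist(),s[i,:4].tolist()) for i in range(1,n) if lo<=s[i,4]<=hi]
E
python3 - <<'E'
from h import *
fs={n:dict(np.load(f"pics/{n}0.npz")) for n in("top","scene")}
for n,f in fs.items():
    H=hsv(f);h,s,v=[H[...,i].astype(int) for i in range(3)]
    print(n,"yellow",blobs((abs(h-27)<5)&(s>180)&(v>120)))
    print(n,"red",blobs(((h<4)|(h>176))&(s>180)&(v>100)))
    for z in [("grn",(abs(h-62)<8)&(s>150)&(v>60))]: print(n,z[0],blobs(z[1]))
    teal=((abs(h-92)<8)&(s>90)&(v>50)).astype(np.uint8)
    print(n,"teal",blobs(teal,50))
    wh=(s<40)&(v>170); print(n,"white",blobs(wh,40,900))
    bl=(v<45)
    print(n,"dark",blobs(bl,15,250))
f=fs["top"];H=hsv(f);h,s,v=[H[...,i].astype(int) for i in range(3)]
teal=((abs(h-92)<8)&(s>90)&(v>50)).astype(np.uint8)
c=max(cv2.findContours(teal,0,2)[0],key=cv2.contourArea)[:,0]
P=onplane(f,c,0.102)[:,:2].astype(np.float32)
r=cv2.minAreaRect(P);print(r,cv2.boxPoints(r).round(4).tolist())
x0,x1,y0,y1=118,260,155,290
a=cv2.resize(f["image"][155:290,110:270],None,fx=4,fy=4,interpolation=2)[:,:,::-1];cv2.imwrite("pics/crop1.png",a)
E
```

```text
top yellow []
top red [(15, [396.3, 228.7], [393, 228, 9, 4]), (15, [474.6, 238.6], [471, 237, 9, 5])]
top grn []
top teal [(10856, [333.9, 172.4], [258, 136, 154, 76]), (350, [176.0, 260.0], [162, 248, 26, 26])]
top white [(62, [264.9, 55.5], [255, 54, 28, 8]), (761, [215.0, 77.8], [196, 59, 37, 37]), (48, [293.5, 134.0], [286, 133, 16, 3]), (54, [325.2, 133.9], [317, 132, 17, 4]), (63, [371.9, 133.5], [364, 132, 17, 4]), (40, [1.9, 169.1], [0, 163, 5, 12]), (323, [205.8, 176.8], [195, 164, 23, 26]), (292, [171.9, 180.3], [158, 169, 27, 23]), (245, [10.8, 193.2], [0, 182, 22, 22]), (313, [334.9, 205.6], [324, 188, 23, 29]), (77, [83.9, 209.0], [71, 200, 19, 17]), (317, [163.3, 219.3], [151, 207, 26, 25]), (119, [388.4, 217.3], [384, 209, 11, 19]), (322, [209.7, 225.1], [199, 212, 22, 26]), (142, [8.6, 227.7], [0, 221, 26, 15]), (530, [66.3, 268.2], [52, 236, 28, 67]), (263, [250.6, 376.8], [240, 366, 24, 18]), (41, [310.7, 370.5], [307, 367, 8, 9])]
top dark [(156, [353.7, 108.9], [337, 106, 33, 6]), (30, [455.7, 152.1], [450, 142, 13, 22]), (71, [6.9, 324.0], [0, 318, 16, 12])]
sce
[... 1143 characters left out ...]
 9, 7]), (60, [210.4, 164.9], [206, 161, 9, 10]), (38, [336.8, 171.3], [333, 169, 9, 6]), (50, [297.1, 191.0], [293, 188, 9, 7]), (57, [345.1, 206.2], [341, 203, 9, 8]), (63, [291.1, 236.8], [286, 233, 10, 9]), (72, [330.5, 243.0], [326, 239, 10, 9]), (21, [428.4, 265.4], [427, 257, 5, 16]), (16, [445.4, 273.8], [441, 273, 11, 3]), (128, [254.9, 342.7], [248, 336, 14, 14]), (163, [258.5, 362.6], [252, 356, 14, 15])]
((0.585274338722229, -0.12279175221920013), (0.18821771442890167, 0.37863263487815857), 1.2452197074890137) [[0.4871000051498413, 0.06440000236034393], [0.4952999949455261, -0.3140999972820282], [0.6834999918937683, -0.3100000023841858], [0.6751999855041504, 0.06849999725818634]]
```

View pics/crop1.png

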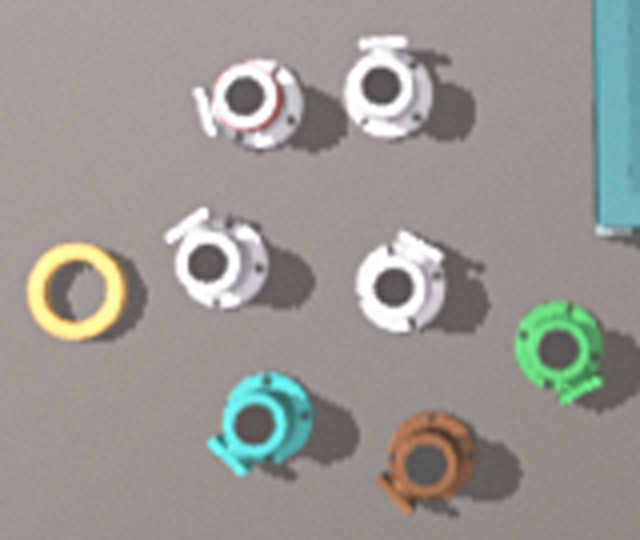

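```bash
cat >> h.py <<'E'
C=np.array([0.5853,-0.1228,0.0]); YAW=0.0217
def W(p): return C+R.from_euler('z',YAW).apply(p)      # chest frame -> world
def quat(ang,tilt=0):
    """tool down, closing axis (tool y) at angle ang in the xy plane; tilt about tool y"""
    y=np.array([np.cos(ang),np.sin(ang),0]);z=np.array([0,0,-1.]);x=np.cross(y,z)
    return (R.from_matrix(np.c_[x,y,z])*R.from_euler('y',tilt)).as_quat()
E
python3 - <<'E'
from h import *
fs={n:dict(np.load(f"pics/{n}0.npz")) for n in("top","scene")}
H=hsv(fs["top"]);h,s,v=[H[...,i].astype(int) for i in range(3)]
ye=blobs((abs(h-27)<6)&(s>120)&(v>120),8);rd=blobs(((h<6)|(h>174))&(s>140)&(v>100),20);dk=blobs(v<85,15,120)
print(ye,rd)
print([b for b in dk if 140<b[1][0]<320 and 150<b[1][1]<300])
for b in ye: print("yel",tri(fs["top"],b[1],fs["scene"],[157.3,173.5]).round(4))
print("exp",W([-.043,0,.13]))
for b in rd: print("red",tri(fs["top"],b[1],fs["scene"],[123.9,115.3]).round(4))
print("exp",W([-.154,-.115,.187]))
for b in dk:
  if 285<b[1][0]<305 and 205<b[1][1]<230: print("blk",tri(fs["top"],b[1],fs["scene"],[210.4,164.9]).round(4))
print("exp",W([-.123,.1,.096]))
for a in (YAW+np.pi/2,YAW-np.pi/2):
  for p in ([-.043,0,.16],[-.131,0,.15],[-.162,0,.12],[-.123,.1,.08],[.12,.1,.28],[-.154,-.115,.17]):
    for t in (0,.3,-.3):
      q=bot.ik(W(p),quat(a,t)); print(a.round(2),p,t,None if q is None else np.round(q,2))
E
```

```text
[(60, [337.6, 188.8], [334, 184, 9, 10])] [(98, [397.1, 231.8], [392, 227, 11, 10]), (104, [468.6, 238.1], [457, 235, 23, 7])]
[(66, [295.5, 222.2], [292, 218, 8, 9])]
yel [ 0.5436 -0.1247  0.1288]
exp [ 0.54231012 -0.12373303  0.13      ]
red [ 0.4426 -0.2415  0.192 ]
red [ 0.4191 -0.3279  0.1866]
exp [ 0.43383156 -0.24111446  0.187     ]
blk [ 0.4619 -0.0256  0.097 ]
exp [ 0.46015913 -0.02549243  0.096     ]Traceback (most recent call last):
  File "<stdin>", line 17, in <module>
AttributeError: 'float' object has no attribute 'round'
```

```bash
sed -i 's/C=np.array(\[0.5853,-0.1228/C=np.array([0.5866,-0.1233/' h.py
python3 - <<'E'
from h import *
for a in (YAW+np.pi/2,YAW-np.pi/2):
  for p in ([-.043,0,.16],[-.131,0,.15],[-.162,0,.12],[-.123,.1,.08],[.12,.1,.28],[-.154,-.115,.17]):
      print(round(a,2),p,[None if (q:=bot.ik(W(p),quat(a,t))) is None else np.round(q,2).tolist() for t in (0,.4,-.4)])
E
```

```text
1.59 [-0.043, 0, 0.16] [[-0.32, 0.41, 0.56, 1.94, -0.28, 0.87, 1.97], [-0.18, 0.61, 0.4, 1.64, -0.14, 1.33, 1.85], [-0.31, 0.24, 0.53, 2.23, -0.58, 0.37, 2.29]]
1.59 [-0.131, 0, 0.15] [[-0.38, 0.29, 0.61, 2.14, -0.23, 0.78, 1.97], [-0.24, 0.5, 0.46, 1.87, -0.13, 1.21, 1.88], [-0.59, 0.13, 0.87, 2.42, -0.69, 0.32, 2.47]]
1.59 [-0.162, 0, 0.12] [[-0.34, 0.29, 0.58, 2.22, -0.25, 0.69, 2.0], [-0.24, 0.5, 0.46, 1.96, -0.14, 1.12, 1.89], None]
1.59 [-0.123, 0.1, 0.08] [[-0.34, 0.37, 0.31, 2.2, -0.19, 0.6, 1.71], [-0.25, 0.57, 0.24, 1.91, -0.14, 1.08, 1.67], None]
1.59 [0.12, 0.1, 0.28] [[-0.29, 0.51, 0.35, 1.44, -0.18, 1.23, 1.67], [-0.18, 0.76, 0.25, 1.06, -0.15, 1.75, 1.64], [-0.46, 0.32, 0.5, 1.79, -0.24, 0.68, 1.74]]
1.59 [-0.154, -0.115, 0.17] [[-0.41, 0.4, 1.0, 2.08, -0.44, 0.89, 2.43], [-0.16, 0.54, 0.63, 1.83, -0.13, 1.24, 2.11], [1.05, 0.18, -0.58, 2.24, -0.24, 0.41, 2.29]]
-1.55 [-0.043, 0, 0.16] [[-0.65, 0.58, 1.05, 1.95, -0.62, 0.97, -0.84], [-0.62, 0.32, 0.93, 2.24, -0.89, 0.46, -0.55], [-0.44, 0.73, 0.82, 1.66, -0.38, 1.37, -1.06]]
-1.55 [-0.131, 0, 0.15] [[-0.69, 0.41, 1.03, 2.15, -0.48, 0.83, -0.9], [-0.42, 0.11, 0.67, 2.41, -0.59, 0.3, -0.78], [-0.54, 0.65, 0.92, 1.89, -0.38, 1.25, -0.99]]
-1.55 [-0.162, 0, 0.12] [[-0.68, 0.42, 1.03, 2.24, -0.54, 0.75, -0.82], None, [-0.55, 0.66, 0.92, 1.98, -0.4, 1.17, -0.96]]
-1.55 [-0.123, 0.1, 0.08] [[-0.77, 0.5, 0.87, 2.22, -0.62, 0.68, -1.0], None, [-0.58, 0.68, 0.71, 1.93, -0.41, 1.13, -1.19]]
-1.55 [0.12, 0.1, 0.28] [[-0.54, 0.59, 0.77, 1.46, -0.42, 1.27, -1.28], [-0.6, 0.34, 0.69, 1.8, -0.36, 0.69, -1.3], [-0.42, 0.86, 0.81, 1.08, -0.47, 1.79, -1.26]]
-1.55 [-0.154, -0.115, 0.17] [[-0.4, 0.39, 0.98, 2.08, -0.43, 0.88, -0.72], [-0.26, 0.17, 0.87, 2.32, -0.79, 0.5, -0.31], [-0.44, 0.77, 1.13, 1.84, -0.44, 1.3, -0.68]]
```

```bash
cat >> h.py <<'E'
A=YAW+np.pi/2; Q=quat(A)
def go(p,z=None,q=Q,rate=.15): bot.move_l(np.asarray(p),q,rate)
def hasp_p(th,dz=0.004):   # tcp for grasping hasp knob at angle th
    a=np.arctan2(26,60)+th; return W([-.103+.0654*np.cos(a),0,.104+.0654*np.sin(a)-.019+dz])
def lid_p(th,dz=0.0):
    a=np.pi-np.arctan2(6,218)+th; a=np.arctan2(.006,-.218)-th; return W([.095+.218*np.cos(a),.1,.09+.218*np.sin(a)-.019+dz])
def lev_p(th,dz=0.0):
    a=np.deg2rad(130)-th; return W([-.108+.072*np.cos(a),-.115,.132+.072*np.sin(a)-.019+dz])
def st(): print("t",round(telemetry.current_t(),1),"tcp",np.round(telemetry.current_tcp_pos(),4),"F",np.round(telemetry.current_contact_force(),1),"w",round(telemetry.current_grip_width(),3),"gf",round(float(np.max(telemetry.current_gripper_force())),1))
def arc(f,ths,q=Q,rate=.12):
    for t in ths: bot.move_l(f(t),q,rate)
def up(z,rate=.25):
    p=np.array(telemetry.current_tcp_pos());p[2]=z;bot.move_l(p,None,rate)
E
python3 - <<'E'
from h import *
claw.command_gripper(0.5,25)
p=hasp_p(0)
bot.move_pose(p+[0,0,.08],Q); st()
go(p,rate=.1); st()
claw.command_gripper(0.0,25); st()
arc(hasp_p,np.arange(.2,1.7,.2)); st()
claw.command_gripper(0.5); bot.hold(.5); up(.3); st()
bot.move_l(W([-.02,.1,.36]),Q,.3)
grab("scene","scene1")
E
```

```text
t 3.4 tcp [ 0.544  -0.1233  0.195 ] F [ 0.6  0.7 -0.1] w 0.503 gf 0.0
t 4.3 tcp [ 0.5441 -0.1245  0.1155] F [-0.3 -0.6  0.3] w 0.504 gf 0.0
t 4.6 tcp [ 0.5441 -0.1246  0.1157] F [-0.7 -0.9  3.4] w 0.205 gf 29.7
t 6.7 tcp [ 0.4563 -0.1262  0.1485] F [-0.3 -4.1  5.4] w 0.208 gf 28.2
t 8.3 tcp [ 0.4552 -0.1259  0.299 ] F [-0.8 -0.6 -0.9] w 0.5 gf 0.0
```

View pics/scene1.png

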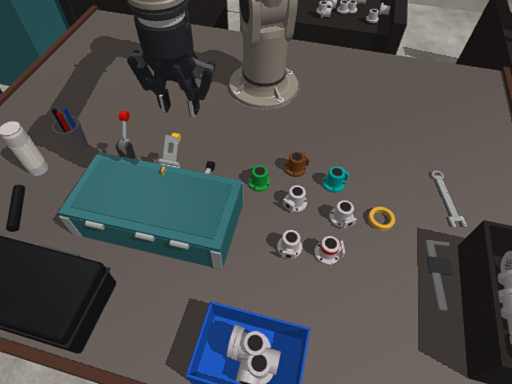

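The hasp now leans out to the front, with the yellow knob at (176,136). The castings look untouched. Next is the lid.

Run:
```python
from h import *
f=grab("scene");H=hsv(f);h,s,v=[H[...,i].astype(int) for i in range(3)]
ye=[b for b in blobs((abs(h-27)<6)&(s>120)&(v>120),8) if 100<b[1][0]<250]
pr=lambda p:(lambda c:(c[:2]/c[2]).round(1))(f["mtx"]@rot(f).T@(np.asarray(p)-f["origin"]))
print(ye,[pr(hasp_p(t,.019)) for t in (2.0,2.3)])
p=lid_p(0,.003)
bot.move_l(p+[0,0,.1],Q,.3); go(p,rate=.12); st()
claw.command_gripper(0.0,45); st()
arc(lambda t:lid_p(t,.003),np.arange(.1,1.70,.1),rate=.15); st()
bot.hold(.3)
claw.command_gripper(0.5); up(.42); st()
bot.move_l(np.array([.52,.12,.42]),None,.3)
f=grab("top","top2"); grab("scene","scene2")
```

```text
[(40, [176.8, 135.6], [172, 133, 9, 10])] [array([172.7, 135.2]), array([175.3, 136.9])]
t 10.9 tcp [ 0.4622 -0.026   0.0806] F [0.4 1.1 0.3] w 0.5 gf 0.0
t 11.3 tcp [ 0.4621 -0.0262  0.0808] F [-2.   0.4  5.7] w 0.203 gf 44.3
t 15.9 tcp [ 0.6926 -0.0216  0.2916] F [ 2.  -4.8  1.3] w 0.192 gf 44.3
t 17.3 tcp [ 0.6917 -0.0197  0.4196] F [ 0.4  0.3 -0.5] w 0.501 gf 0.0
```

View pics/scene2.png

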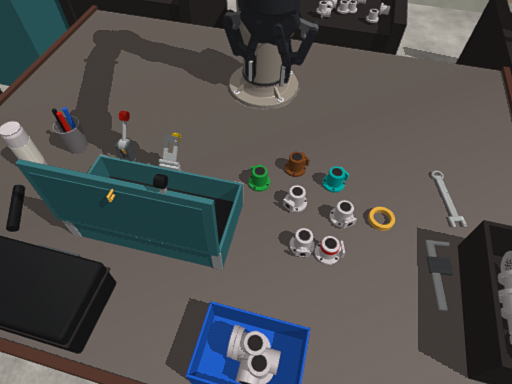

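The lid stands up. Casting A, previously at scene (290,240), was knocked toward the reject and is now at (303,238). The other two haven't moved. I'll take a close wrist view over them.

Run:
```python
from h import *
f=dict(np.load("pics/top0.npz"))
for n,uv in dict(A=(206,176),B=(162.5,220.5),C=(209.5,227),rej=(171.5,179.5)).items(): print(n,onplane(f,uv,.052).round(3))
g=grab("scene")
for n,uv in dict(A=(303.5,236.5),B=(345,206),C=(297,191),rej=(330.5,243)).items(): print(n,onplane(g,uv,.052).round(3))
w=grab("wrist"); print(w["origin"],telemetry.current_tcp_pos(), rot(w)[:,2].round(3),w["mtx"][0])
bot.move_pose([.50,.24,.36],quat(A)); w=grab("wrist","wrist1"); np.savez("pics/wrist1.npz",**w); print(w["origin"])
```

```text
A [[0.581 0.203 0.052]]
B [[0.464 0.314 0.052]]
C [[0.448 0.192 0.052]]
rej [[0.571 0.294 0.052]]
A [[0.575 0.235 0.052]]
B [[0.465 0.318 0.052]]
C [[0.451 0.197 0.052]]
rej [[0.575 0.297 0.052]]
[0.44602486 0.11783809 0.5622302 ] [0.52083513 0.11868516 0.41962786] [ 0.289  0.004 -0.957] [291.61325776   0.         255.12168233]
[0.42530589 0.23918905 0.50209073]
```

View pics/wrist1.png

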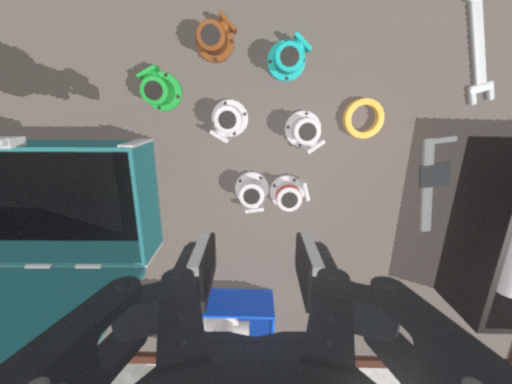

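In the wrist view, rows run along +x and columns along +y. The castings are C at (227,119), B at (307,131) and A at (252,195), with their plates at about (219,136), (317,147) and (254,211). A's foot nearly touches the reject's, at (290,198). I'll take C and B first, then push A clear.

```bash
cat >> h.py <<'E'
def bores(f,near=None):
    """dark round bores within the frame -> world xy at z=.052"""
    g=cv2.cvtColor(np.ascontiguousarray(f["image"]),cv2.COLOR_RGB2GRAY); out=[]
    for a,c,bb in blobs(g<75,60,700):
        if .7<bb[2]/bb[3]<1.4 and a>.65*bb[2]*bb[3]: out.append((a,c,onplane(f,c,.052)[0,:2].round(4).tolist()))
    return out
E
python3 - <<'E'
from h import *
f=dict(np.load("pics/wrist1.npz"))
for b in bores(f): print(b)
for n,(u,p) in dict(C=((227,119.5),(219,136)),B=((307,131),(317,147)),A=((252,196),(254.5,211))).items():
    a=onplane(f,u,.052)[0];b=onplane(f,p,.030)[0];d=b-a;print(n,a.round(4),np.rad2deg(np.arctan2(d[1],d[0])).round(1),np.linalg.norm(d[:2]).round(3))
E
```

```text
C [0.4485 0.197  0.052 ] -29.0 0.031
B [0.4628 0.3181 0.052 ] 39.2 0.035
A [0.568  0.2367 0.052 ] 7.9 0.034
```

```bash
cat >> h.py <<'E'
def pick(xy,phi_deg,op=1.0):
    q=quat(np.deg2rad(phi_deg+90)); p=np.array([*xy,.018])
    claw.command_gripper(op,50)
    bot.move_pose(p+[0,0,.10],q); bot.move_l(p,q,.12); claw.command_gripper(0.0,50); st()
    bot.move_l(p+[0,0,.16],q,.2); bot.hold(.1); st()
def place(y,x=0.0):
    p=W([x,y,.0315])
    bot.move_pose(p+[0,0,.17],Q); bot.move_l(p,Q,.12); st()
    claw.command_gripper(.75); up(.22); st()
E
python3 - <<'E'
from h import *
pick((.4495,.197),-29); place(-.115)
pick((.464,.318),39); place(0)
bot.move_l(W([0,.2,.3]),Q,.3); bot.move_pose([.50,.24,.36],Q)
w=grab("wrist","wrist2"); np.savez("pics/wrist2.npz",**w); grab("scene","scene3"); st()
a=np.vstack([cv2.imread("pics/wrist2.png")[:290],cv2.imread("pics/scene3.png")[100:300]]);cv2.imwrite("pics/both.png",a)
E
```

```text
t 22.0 tcp [0.4497 0.1971 0.0186] F [-0.8  0.3  5.9] w 0.48 gf 49.9
t 23.0 tcp [0.4485 0.1965 0.1766] F [-0.6  0.1 -4.6] w 0.477 gf 51.0
t 26.3 tcp [ 0.5897 -0.2385  0.0323] F [ 0.5 -0.  -4.8] w 0.479 gf 51.0
t 27.5 tcp [ 0.5888 -0.2378  0.2186] F [-0.8  0.4 -0.2] w 0.752 gf 0.0
t 31.4 tcp [0.4643 0.3182 0.0187] F [-1.6 -0.4  5.4] w 0.478 gf 50.2
t 32.5 tcp [0.463  0.3173 0.1764] F [-0.1  0.6 -4.6] w 0.477 gf 50.9
t 35.7 tcp [ 0.5872 -0.1234  0.0322] F [ 1.4 -0.1 -4.1] w 0.479 gf 50.9
t 37.0 tcp [ 0.5862 -0.1228  0.2187] F [-0.5  0.8 -0.2] w 0.749 gf 0.0
t 38.7 tcp [0.5009 0.237  0.3595] F [ 0.3 -0.8  0.3] w 0.75 gf 0.0
```

View pics/both.png

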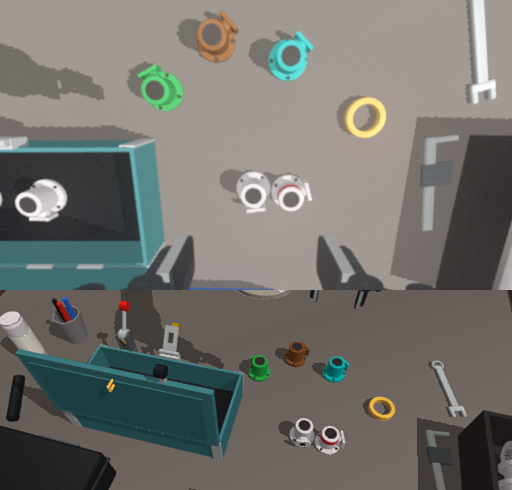

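Only A is left to pack, beside the reject. One casting is visible in the chest, standing upright. I'll push A about 50 mm toward -x at its plate, then look again.

Run:
```python
from h import *
claw.command_gripper(0.0,30)
bot.move_pose([.636,.238,.12],Q); bot.move_l([.636,.238,.016],Q,.15); st()
bot.move_l([.564,.232,.016],Q,.06); st()
bot.move_l([.60,.235,.016],Q,.15); up(.15)
claw.command_gripper(1.0,50)
bot.move_pose([.50,.24,.36],Q)
w=grab("wrist","wrist3"); np.savez("pics/wrist3.npz",**w)
cv2.imwrite("pics/w3c.png",cv2.resize(w["image"][90:240,200:350],None,fx=4,fy=4,interpolation=2)[:,:,::-1])
```

```text
t 41.2 tcp [0.6368 0.2381 0.0171] F [ 0.2 -0.3  0.9] w -0.0 gf 0.0
t 42.6 tcp [0.5639 0.232  0.0158] F [ 0.1 -0.2  1. ] w 0.0 gf 0.4
```

View pics/w3c.png

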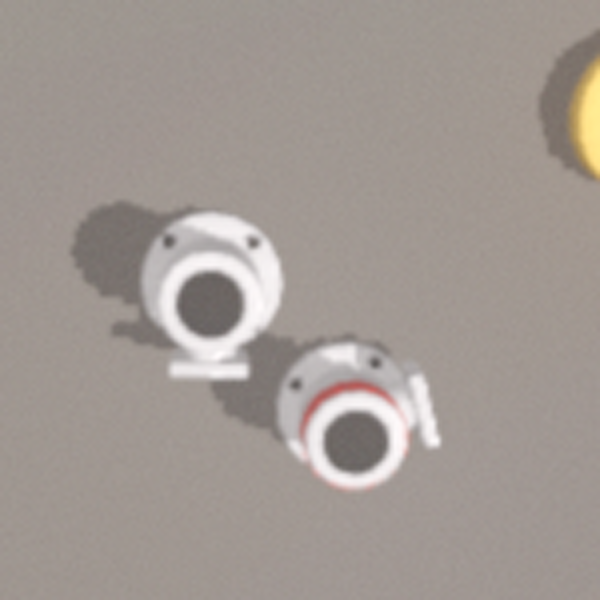

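A is clear now, with its bore at wrist (252.5,165.8) and its stub pointing to +x. The reject is unmoved. Pick and place it.

Run:
```python
from h import *
f=dict(np.load("pics/wrist3.npz"))
a=onplane(f,(252.5,165.75),.052)[0];b=onplane(f,(252.2,182.5),.030)[0];d=b-a;phi=np.rad2deg(np.arctan2(d[1],d[0]));print(a,phi)
pick(a[:2],phi,.9); place(.115)
bot.move_l(W([-.06,0,.42]),Q,.3)
w=grab("wrist","wrist4"); grab("top","top4")
cv2.imwrite("pics/b4.png",np.hstack([cv2.imread("pics/wrist4.png"),cv2.imread("pics/top4.png")[100:,120:400][:284]][:1]))
```

```text
[0.51748138 0.23723204 0.052     ] -0.08740690152268447
t 48.0 tcp [0.5179 0.2373 0.0188] F [-1.3 -0.9  6.8] w 0.479 gf 50.1
t 49.1 tcp [0.5165 0.2369 0.1766] F [ 0.5 -0.2 -3.1] w 0.479 gf 50.8
t 51.7 tcp [ 0.5847 -0.0083  0.0322] F [-1.   0.2 -3. ] w 0.481 gf 50.9
t 52.9 tcp [ 0.5835 -0.008   0.2187] F [-0.8  0.2 -0.7] w 0.752 gf 0.0
```

View pics/b4.png

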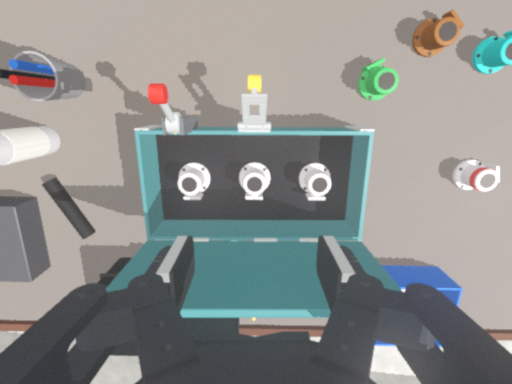

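View pics/top4.png

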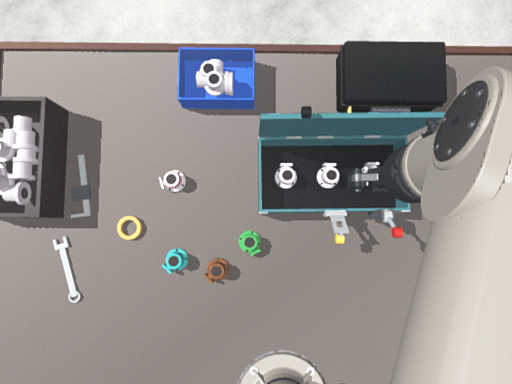

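All three castings stand upright in the chest. The hasp is back, the lever is open, and the reject and ring are in place. The lid knob shows at top (306,112). Next I'll close the lid.

Run:
```python
from h import *
f=grab("top");H=hsv(f);v=H[...,2]
bl=[b for b in blobs(v<60,30,200) if 290<b[1][0]<320 and 95<b[1][1]<125];print(bl)
o,d=ray(f,bl[0][1] if bl else (306,112)); Ri=R.from_euler('z',-YAW); o=Ri.apply(o-C);d=Ri.apply(d[0])
p=o+d*(.1-o[1])/d[1]; 
# ray nearly parallel to plane y=.1 is ill-posed; intersect with the knob circle in xz instead
s=np.roots([d[0]**2+d[2]**2,2*(d[0]*(o[0]-.095)+d[2]*(o[2]-.09)),(o[0]-.095)**2+(o[2]-.09)**2-.218**2-.006**2])
for k in s:
    p=o+d*np.real(k); print(p.round(4),"lid",np.arctan2(.006,-.218)-np.arctan2(p[2]-.09,p[0]-.095))
```

```text
[(68, [305.8, 112.1], [302, 107, 9, 11])]
[ 0.2124  0.0375 -0.0938] lid 4.116169787921558
[0.0947 0.0991 0.3081] lid 1.5417909205564682
```

Run:
```python
from h import *
f=grab("top");g=grab("scene")
for n,img in(("s",dict(mtx=g["mtx"],rotation=g["rotation"],origin=g["origin"],image=cv2.imread("pics/scene3.png")[:,:,::-1])),):
    v=hsv(img)[...,2]; bl=[b for b in blobs(v<60,30,300) if 145<b[1][0]<178 and 165<b[1][1]<200];print(bl)
    for b in bl:
        p=R.from_euler('z',-YAW).apply(tri(f,(305.8,112.1),g,b[1])-C);print(p.round(4),"lid",np.arctan2(.006,-.218)-np.arctan2(p[2]-.09,p[0]-.095))
```

```text
[(279, [151.9, 180.9], [110, 174, 58, 15])]
[0.0978 0.0927 0.3065] lid 1.5560211281056802
```

Run:
```python
from h import *
claw.command_gripper(.5,45)
L=lambda t:lid_p(t,.003)
p=L(1.55); bot.move_l(p+[0,0,.09],Q,.3); bot.move_l(p,Q,.12); st()
claw.command_gripper(0,45); st()
arc(L,list(np.arange(1.45,.1,-.1))+[.04,-.005],rate=.15); st()
bot.hold(.4); st()
claw.command_gripper(.5); up(.3); st()
f=grab("top","top5"); grab("scene","scene5")
```

```text
t 56.1 tcp [ 0.6813 -0.0215  0.293 ] F [ 0.1 -0.2  1.1] w 0.499 gf 0.0
t 56.5 tcp [ 0.6813 -0.0219  0.2931] F [-0.3 -1.1  4.5] w 0.202 gf 45.6
t 61.1 tcp [ 0.4619 -0.0262  0.0787] F [-2.5 -5.6 -2.5] w 0.198 gf 57.5
t 61.5 tcp [ 0.4618 -0.0262  0.0788] F [-2.5 -4.8 -3.5] w 0.201 gf 57.4
t 63.1 tcp [ 0.4615 -0.0251  0.2994] F [ 0.9 -0.3 -0.4] w 0.498 gf 0.0
```

View pics/scene5.png

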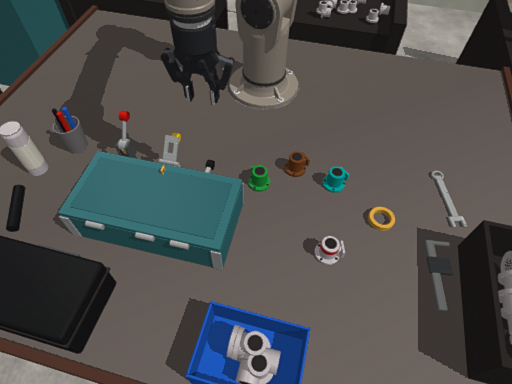

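The lid looks shut, with the black knob back at (210,165). I'll press it lightly to be sure, then fold the hasp down.

Run:
```python
from h import *
def press(p,z0,z1,fmax=10):
    claw.command_gripper(0,30)
    bot.move_l([*p[:2],max(.2,telemetry.current_tcp_pos()[2])],Q,.25); bot.move_l([*p[:2],z0+.006],Q,.15)
    b=telemetry.current_contact_force()[2]; z=z0+.006
    while z>z1:
        z-=.0015; bot.move_l([*p[:2],z],Q,.03)
        if telemetry.current_contact_force()[2]-b>fmax: break
    st(); up(.24)
press(W([-.075,.1,0]),.106,.096)
claw.command_gripper(.6,30)
off=np.array([-.003,0,0])
Hp=lambda t:hasp_p(t,.007)+off
p=Hp(2.3); bot.move_l(p+[0,0,.09],Q,.25); bot.move_l(p,Q,.08); st()
claw.command_gripper(0,30); st()
arc(Hp,list(np.arange(2.2,.05,-.2))+[.0],rate=.12); st()
claw.command_gripper(.5); bot.hold(.3); up(.25); st()
bot.move_l(W([-.1,.0,.3]),Q,.25)
f=grab("top","top6");g=grab("scene","scene6")
ys=[]
for im in(f,g):
    H=hsv(im);h,s,v=[H[...,i].astype(int) for i in range(3)]
    ys.append([b for b in blobs((abs(h-27)<6)&(s>120)&(v>120),8)])
print(ys)
```

```text
t 67.6 tcp [ 0.5096 -0.025   0.1019] F [-9.4  2.7 29.1] w -0.004 gf 14.6
t 70.8 tcp [ 0.4217 -0.1269  0.1198] F [ 0.2 -0.1 -0.5] w 0.597 gf 0.0
t 71.2 tcp [ 0.4215 -0.127   0.1197] F [-1.3  0.3  5.8] w 0.2 gf 33.9
t 74.3 tcp [ 0.5426 -0.1246  0.1185] F [ 3.9 -3.   2.1] w 0.203 gf 48.0
t 75.7 tcp [ 0.5402 -0.1237  0.2496] F [-0.3  0.1 -0.8] w 0.504 gf 0.0
[[(61, [337.8, 188.8], [334, 184, 9, 10])], [(94, [157.3, 173.7], [152, 169, 11, 11])]]
```

View pics/scene6.png

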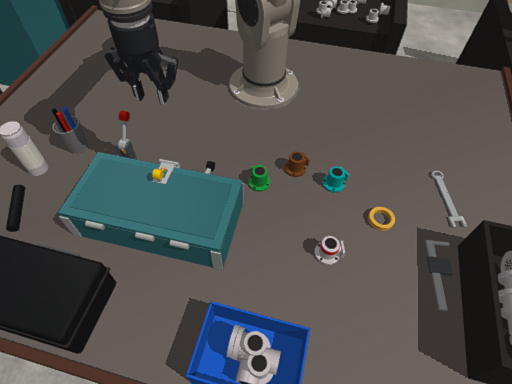

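The hasp is flat again, with the yellow knob back at its starting pixel (157,174), and the lid is shut. Next is the cam lever.

Run:
```python
from h import *
def red():
    f=grab("top");g=grab("scene");u=[]
    for im,lim in((f,(330,430)),(g,(90,200))):
        H=hsv(im);h,s,v=[H[...,i].astype(int) for i in range(3)]
        b=[b for b in blobs(((h<6)|(h>174))&(s>140)&(v>80),20) if lim[0]<b[1][0]<lim[1]]; u.append(max(b)[1])
    p=tri(f,u[0],g,u[1]);c=R.from_euler('z',-YAW).apply(p-C);th=np.deg2rad(130)-np.arctan2(c[2]-.132,c[0]+.108)
    print(u,c.round(4),"lever",th.round(3)); return th
t0=red(); L=lambda t:lev_p(t,.004)
p=L(t0); bot.move_l(p+[0,0,.08],Q,.25); bot.move_l(p,Q,.1); st()
claw.command_gripper(0,70); st()
arc(L,list(np.arange(t0+.2,2.1,.2))+[2.2],rate=.1); st()
claw.command_gripper(.5); bot.hold(.3); up(.3); bot.move_l(W([-.1,.1,.36]),Q,.25)
red(); st(); grab("scene","scene7")
```

```text
Traceback (most recent call last):
ValueError: max() iterable argument is empty
```

Run:
```python
from h import *
t0=.13; L=lambda t:lev_p(t,.004)
p=L(t0); bot.move_l(p+[0,0,.08],Q,.25); bot.move_l(p,Q,.1); st()
claw.command_gripper(0,70); st()
arc(L,list(np.arange(t0+.2,2.1,.2))+[2.2],rate=.1); st()
claw.command_gripper(.5); bot.hold(.3); up(.3); bot.move_l(W([-.1,.2,.36]),Q,.25)
st(); f=grab("top","top7"); g=grab("scene","scene7")
H=hsv(g);h,s,v=[H[...,i].astype(int) for i in range(3)]
print([b for b in blobs(((h<6)|(h>174))&(s>140)&(v>80),20) if b[1][0]<250])
P=lambda p:(lambda c:(c[:2]/c[2]).round(1))(g["mtx"]@rot(g).T@(p-g["origin"]))
print([P(lev_p(t,.019)) for t in (1.9,2.05,2.2)])
```

```text
t 77.9 tcp [ 0.4427 -0.2417  0.1782] F [-0.9  0.3  0.2] w 0.5 gf 0.0
t 78.3 tcp [ 0.4427 -0.2417  0.1783] F [-2.2  1.1  5.6] w 0.196 gf 69.0
t 81.2 tcp [ 0.556  -0.2394  0.123 ] F [ 5.  -1.   3.3] w 0.196 gf 87.1
t 84.2 tcp [0.4822 0.0733 0.3597] F [0.5 0.3 0.4] w 0.502 gf 0.0
[(103, [63.1, 121.1], [56, 112, 15, 20]), (101, [109.7, 164.8], [104, 160, 12, 11])]
[array([107.8, 157. ]), array([108.5, 160.9]), array([109.6, 164.4])]
```

View pics/scene7.png

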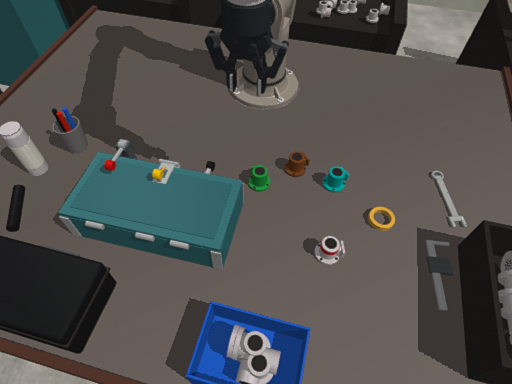

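The lever is at its shut stop: its knob shows at (109.7,164.8), against (109.6,164.4) predicted for 2.2 rad. The hasp is flat, the lid is shut and the arm is clear.

```bash
python3 -c "
from h import *
print(bot.hand_in())"
```

```text
the job is handed in; nothing more can be done
None
```

The job is handed in, with no verdict returned: all three grey castings found are packed upright, the lid is shut, the hasp is over the staple and the cam lever is snapped shut; the lid stood at about 1.55 rad by camera (judged above 1.5, but just short of upright).

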